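# Set the rivet, then rock the locating block out of its nest

## Robot

A 6-joint arm with a two-finger parallel gripper is mounted at the origin on the work surface. World frame = base frame: x ahead of the robot, y to its left, z up, the work surface at z = 0. Lengths are in mm, angles in rad, forces in N, time in s.
With the tool pointing down it reaches from about 400 to 925 mm from the base axis. Payload 12.5 kg.
Tool frame: the origin (TCP) lies at the very end of the fingers, on their centre line; the grasp point (between the pads) lies 19 mm behind it; z points along the fingers, y is the line along which they close (so a half turn about z gives the same grasp; the last joint's range is limited). The gripper opens to 95 mm and grips with 3 to 60 N. Pads are 20 mm wide; open, the fingers measure 119 mm over their backs; the gripper's body (75 mm by 180 mm) begins 59 mm behind the grasp point.
Start: joints at [1.118, 0.491, 1.559, -0, 1.092, -0.106], TCP at [212.415, 587.815, 214.661] pointing down, gripper open.
Joint ranges: [-3.1, 3.1], [-0.84, 2.19], [0.05, 2.79], [-1.13, 4.28], [0.06, 2.93], [-2.69, 2.69]. Speed limits (rad/s): [2.22, 2.22, 2.79, 3.14, 3.14, 3.14].

## Interface

Orientations are given as a unit quaternion [w, x, y, z].
In Python, from station import env gives the robot as it stands.
- The arm moves only by the tool jog_arm, never from a script. Its argument "motion" is a list of rows, each an object of numbers: "x", "y", "z": the shift along the tool's x, y, z in m; "rx", "ry", "rz": the turn, a rotation vector about the tool's x, y, z in rad; "grip": the finger opening in m, from 0 to 0.0951. In form: [{"x": .., "y": .., "z": .., "rx": .., "ry": .., "rz": .., "grip": ..}, ...]. A call has 1 to 20 rows; each row is the pose to reach, as a shift and turn from the pose commanded when the call began, along the tool's axes at that moment; what a row does not reach only later rows make up. A row lasts 1/8 s, in which the tool goes at most 62.5 mm and 10.7 degrees, less where a joint would pass 70% of its speed; a pose out of reach is approached as far as the arm can. A call with a gripper value outside its range is refused whole. The fingers move at their own pace and stop on an object; "grip_force" is the grip in N (left out, the last holds). Time passes only in rows, so rows that repeat a pose let the fingers close. It gives the time, the measured TCP pose, the force, the opening and the grip force at its end, in the units of the state.
- env.read_state(): the state, without advancing time (a new reading comes with each control period).
- env.camera(name): name is "side" or "top"; returns (picture, depth): 384x512x3 uint8, blue, green, red; 384x512 float32, mm along the optical axis (not along the pixel's ray), 0 where there is no reading.
- env.camera_model(name): a dict with "fx", "fy", "cx", "cy" (pixels), "distortion" ([k1, k2, p1, p2, k3] as OpenCV has them; the pictures are not rectified), "extrinsics" (4x4, takes a point from world to camera coordinates). Camera axes: x right, y down, z forward; pixel columns grow to the right and rows downward; lengths in mm; the calibration is good to about 2 mm. A picture is of the moment at which its call begins. camera_model takes no time and is no camera call.
- env.sign_off(): hands the job in; it is judged then, once.
The state is a dict: "time": time; "qpos": joint angles; "qd": joint speeds; "effort": joint torques, N m; "position": TCP position; "tcp_rot": TCP orientation; "ft_force": force on the tool from outside, world axes, zero at the start; "torque": the same for the moment, N m; "grip_width": finger opening in mm; "finger_force": force on a finger pad.
Only numpy, scipy, OpenCV 4.12 (cv2) and the standard library are available. Lean on these libraries where they do the work, as an engineer would, in place of code of your own. Each camera call takes 0.05 s, during which the arm holds its last target. There are 200 camera calls.

## Task

Finish the round lamp plate on the hand press: bring the press handle all the way down to its stop and let it spring back up. Then take the steel locating block by its head and rock it well over in its slot, sideways along the slot, first towards the press column and then away from it, working it up a little with each swing until it comes free; do not drag the floating nest up with it. Finish holding the block upright and still, about a finger's breadth above the nest it came from, and keep hold of it; leave the other things on the bench alone.

Things in the scene. Friction and masses are not known exactly. Their poses are not given: they have to be found in the camera images.
- handle_bar (a point): centre of the press handle's grip: a level black bar, 24 mm thick, 90 mm long, along the press's y, on the end of a steel arm at the right (-y) side of the press; 0.31 m above the bench at rest, clear all round. It swings towards the robot and down on an arc of radius 160 mm. The point turns with it; at joint 0 its axes are the press's: x from the press's front to its back, y left, z up
- handle_hinge (a point): the point on the handle's level hinge axis (which runs along the y of this point, the press's y) beside the centre of the bar; 0.19 m above the bench, fixed to the press. The press's head and column stand between handle and nest, up to 0.24 m above the bench, 80 to 150 mm to the left (+y) of this point: pass over or round them
- handle (a joint): angle of the press handle: 0 at rest (arm 50 degrees above level, pointing towards the robot), 1.0 rad down at its stop (arm 7 degrees below level). A spring drives it back to 0; pressing down on top of the bar takes 10 to 15 N
- nest_mouth (a point): centre of the slot's mouth, on the level top of the nest: a dark steel block 50 (x) x 94 (y) x 35 mm high on the press bed, left of the press head; its top is 65 mm above the bench. Axes as the press's. The slot runs along y: 58 long, 16 wide, 20 mm deep; a sprung jaw in its near wall clamps the tongue across x. The press column lies on its -y side
- nest (a joint): height by which the nest is lifted (m): 0 seated. It floats on guide pins and weighs about 18 N. A straight pull on the block (30 to 42 N to slide it) lifts the nest along, up to 20 mm; while the block is rocked in the slot the nest sinks back by its weight. More than 10 mm of lift counts as dragging it up
- block_head (a point): centre of the locating block's head, the part to grip: plain steel, 26 (x) x 36 (y) x 42 mm high, its underside 5 mm above the nest's top at the start. Axes as the nest's at the start. The block weighs 0.25 to 0.4 kg. Nothing above the nest's top stands within 40 mm of the head's sides
- block_foot (a point): centre of the underside of the block's tongue, 46 mm below the head's centre. The tongue, 16 (x) x 50 (y) x 25 mm high, starts 20 mm deep in the slot on a 12 mm wide rib, with 4 mm of play at each y end: it can lean 0.15 rad each way along y about the foot. 0.07 rad or more each way counts as rocked. Rising 2 to 3 mm in each swing of 0.2 rad or more, it walks up without lifting the nest much
- tin_rim (a point): bystander: small steel cup on the press bed, 42 mm wide, 28 mm high
- screwdriver: bystander: screwdriver lying on the bench in front of the press
- spanner: bystander: steel spanner lying on the right
- trim: bystander: white lamp trim ring, 110 mm wide, 22 mm high, on the left
- basket: bystander: steel wire basket, 80 mm wide, 110 mm high, standing far left
- discs: bystander: black disc stack, 120 mm wide, 35 mm high, far right
- bush: bystander: small brass flanged bush, 32 mm wide, 30 mm high, on the right
Not all that is in view belongs to the job. What is shaped like the part that bears block_head but yellow is not meant.

How it is judged (in metres and radians):
On the way, in this order (a step that is already met when the one before it is completed fails the run):
1. the press handle is down at its stop (value of joint handle above 0.93 rad), for 0.1 s.
2. the press handle has sprung back up (value of joint handle below 0.08 rad), for 0.2 s.
3. the block leans towards the press column by 4 degrees or more, its tongue still in the slot (angle between block_head's own y axis and vertical below 1.501 rad and z of block_foot in the frame of nest_mouth below -0.003 m), for 0.05 s.
4. the block leans away from the press column by 4 degrees or more, its tongue still in the slot (angle between block_head's own y axis and vertical above 1.641 rad and z of block_foot in the frame of nest_mouth below -0.003 m), for 0.05 s.
At the end, for the whole second after the job is handed in: The block is held in the fingers, still and upright within 10 degrees, its foot 2 to 45 mm above the nest's top and within 30 mm sideways of the slot's centre, touching neither nest nor press; the nest is seated and the handle is back up (z of block_foot in the frame of nest_mouth between 0.002 and 0.045 m and horizontal distance between block_foot and nest_mouth below 0.03 m and angle between block_head's own z axis and vertical below 0.17 rad and contact force between the fingers and block above 2 N and contact force between block and press below 0.2 N and linear speed of block below 0.03 m/s and value of joint handle below 0.08 rad and value of joint nest below 0.002 m); the arm keeps its last pose, push and grip.
It fails at once if the nest is dragged up more than 10 mm (value of joint nest above 0.01 m).
It fails at once if a bystander is moved more than 40 mm (distance of any of tin_rim, screwdriver, spanner, trim, basket, discs, bush from where it was at the start of the episode above 0.04 m).
It also fails if it takes over 54 s, if anything falls off the work surface, if the arm or the gripper's body presses on something with over 40 N, if the wrist force passes 120 N, or if a joint passes its speed limit or range.

## Working session

There is one attempt and no reset: what is moved stays moved. The work goes in short steps, Python scripts to look and compute and a tool call to move; the robot and the scene stay as the last step left them, time stands still between calls to the robot, and variables do not carry over. Pictures are saved under pics/ and viewed, at most 10 in all, crops included, and the job is handed in when it is done.

Besides the shell and the picture viewer there is one more tool, called by a JSON object that holds its "name" and its "arguments". jog_arm: Moves the arm, as the interface text tells. Its arguments: {"type":"object","properties":{"motion":{"type":"array"},"grip_force":{"type":"number"}},"required":["motion"]}

```bash
mkdir -p pics; ls; cat > h.py <<'E'
import numpy as np, cv2
from station import env
def save(n):
    im,d=env.camera(n); return im,d
def w(n,u,v,z=None,d=None):
    m=env.camera_model(n);K=np.array([[m['fx'],0,m['cx']],[0,m['fy'],m['cy']],[0,0,1]])
    p=cv2.undistortPoints(np.array([[[u,v]]],float),K,np.array(m['distortion'],float))[0,0]
    T=np.linalg.inv(np.array(m['extrinsics']));r=np.array([p[0],p[1],1.])
    o=T[:3,3];D=T[:3,:3]@r
    return o+D*(d if d is not None else (z-o[2])/D[2])
E
python3 - <<'E'
from h import *
for n in('top','side'):
    im,d=env.camera(n); cv2.imwrite(f'pics/{n}0.png',cv2.resize(im,(800,600),interpolation=cv2.INTER_CUBIC)); np.save(f'{n}_d.npy',d); cv2.imwrite(f'{n}_raw.png',im)
    print(n,np.linalg.inv(env.camera_model(n)['extrinsics']).round(2), (d>0).mean())
s=env.read_state();print(s)
E
```

```text
pics
top [[ 2.00000e-02 -1.00000e+00  9.00000e-02  3.91670e+02]
 [-1.00000e+00 -2.00000e-02 -1.00000e-02  9.99000e+00]
 [ 2.00000e-02 -9.00000e-02 -1.00000e+00  1.71238e+03]
 [ 0.00000e+00  0.00000e+00  0.00000e+00  1.00000e+00]] 0.9961039225260416
side [[-9.70000e-01 -1.10000e-01  2.20000e-01  2.48730e+02]
 [-2.40000e-01  5.10000e-01 -8.30000e-01  1.13878e+03]
 [-2.00000e-02 -8.60000e-01 -5.20000e-01  8.95110e+02]
 [ 0.00000e+00  0.00000e+00  0.00000e+00  1.00000e+00]] 0.9961496988932291
{'time': 0.1, 'qpos': array([ 1.11838094e+00,  4.91486358e-01,  1.55938936e+00, -2.52451990e-05,
        1.09170251e+00, -1.05645015e-01]), 'qd': array([ 0.00035328, -0.00189263, -0.00287419, -0.00151123, -0.00082885,
        0.00100859]), 'effort': array([ 2.28451849e-03, -6.13627052e+01, -2.58606827e+01,  6.94058253e-02,
        4.71005717e-02, -5.81433346e-05]), 'position': array([212.32943997, 587.59706672, 214.12792173]), 'tcp_rot': array([-1.24958896e-04,  1.72512002e-01,  9.85007292e-01, -4.76809191e-04]), 'ft_force': array([ 0.13333856, -0.23936078,  0.48179052]), 'torque': array([-0.02922379, -0.03100132, -0.04858339]), 'finger_force': 0.0, 'grip_width': 95.23225818831973}
```

View pics/top0.png

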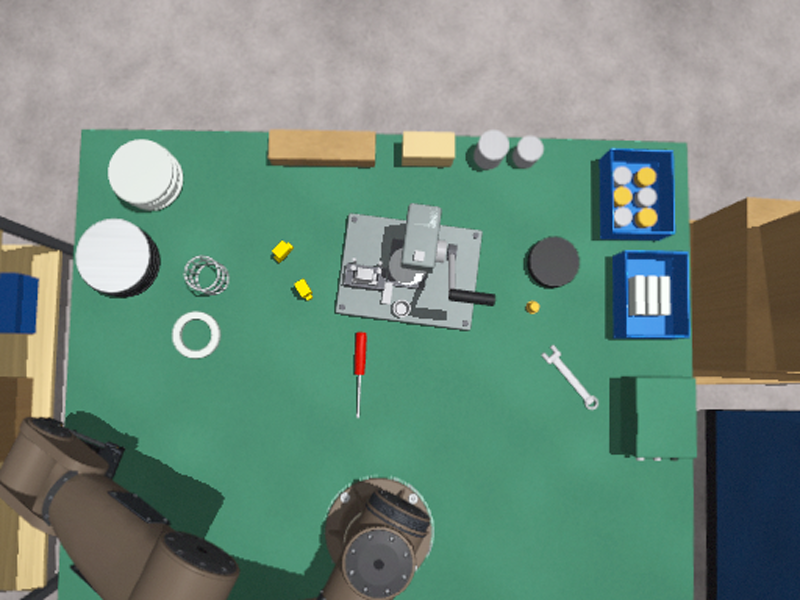

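View pics/side0.png

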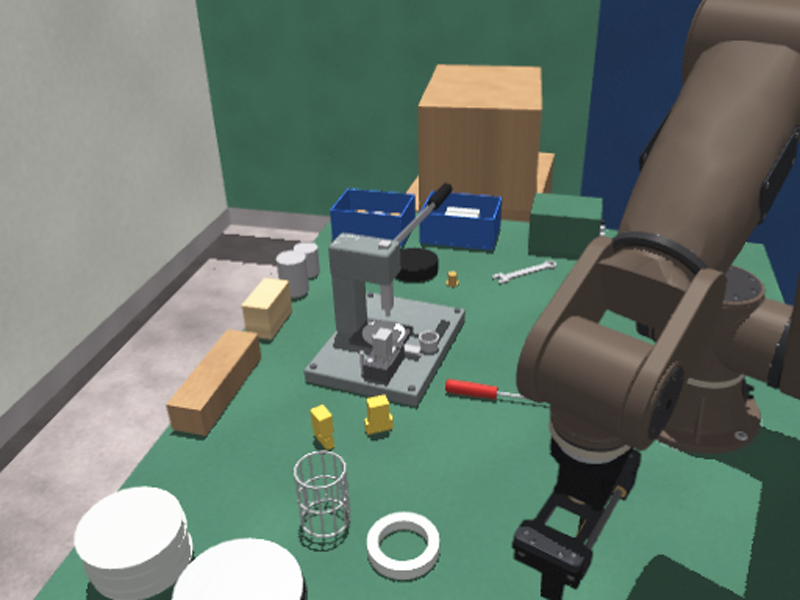

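Top view (800x600): the press base spans (335..482, 213..330) and is yawed a little. The black bar is at about (472,297), and the steel block head in the dark nest is at about (366,272). The lookalikes are yellow, at (282,251) and (303,289) on the bench. The only steel one, in the nest, fits. The next crop should confirm it.

```bash
python3 - <<'E'
from h import *
im=cv2.imread('top_raw.png'); d=np.load('top_d.npy')
c=im[130:215,205:325]; a=cv2.resize(c,None,fx=6,fy=6,interpolation=cv2.INTER_CUBIC)
cv2.imwrite('pics/crop1.png',a)
# base bolts corners via depth: points height map
m={}
P=np.array([[w('top',u,v,d=d[v,u]) for u in range(205,325)] for v in range(130,215)])
np.save('P.npy',P)
Z=P[...,2]
# base plate yaw: min-area rect of points 20<z<40
mk=((Z>15)).astype(np.uint8)
hsv=cv2.cvtColor(c,cv2.COLOR_BGR2HSV)
# bar: high z, dark
b=(Z>260)&(c.max(2)<70); q=P[b]; print('bar',b.sum(),q.mean(0),q.min(0),q.max(0))
xy=q[:,:2]-q[:,:2].mean(0);u,s,vt=np.linalg.svd(xy,full_matrices=False);print('bar axis',vt[0],s)
# head tops
hd=(Z>98)&(Z<125); n,l,st,ce=cv2.connectedComponentsWithStats(hd.astype(np.uint8))
for i in range(1,n):
    if st[i,4]>15: k=P[l==i]; print(st[i],k.mean(0),cv2.minAreaRect(k[:,:2].astype(np.float32)))
pl=(Z>20)&(Z<40); k=P[pl][:,:2].astype(np.float32); print('plate',np.median(P[pl][:,2]),cv2.minAreaRect(k))
ns=(Z>55)&(Z<75); n,l,st,ce=cv2.connectedComponentsWithStats(ns.astype(np.uint8))
for i in range(1,n):
    if st[i,4]>15: k=P[l==i]; print('nest',st[i],k.mean(0),cv2.minAreaRect(k[:,:2].astype(np.float32)))
E
```

```text
Traceback (most recent call last):
  File "h.py", line 6, in w
    m=env.camera_model(n);K=np.array([[m['fx'],0,m['cx']],[0,m['fy'],m['cy']],[0,0,1]])
ValueError: time passes only in moves, steps and waits
```

View pics/crop1.png

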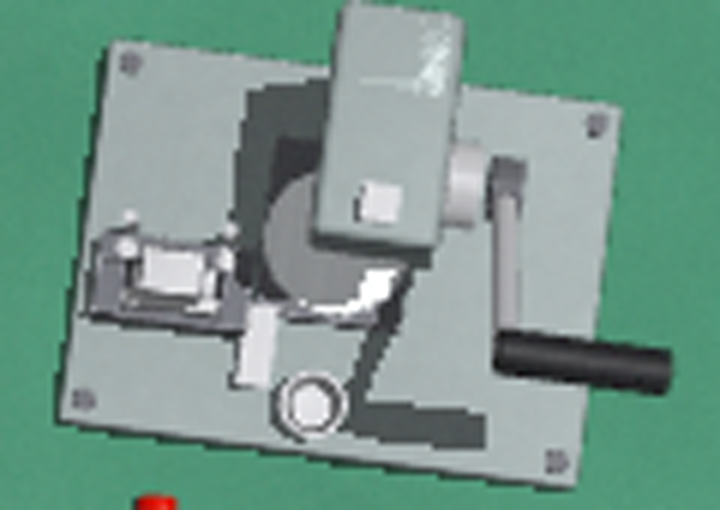

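The crop shows the steel block head at (170,270), i.e. raw pixel (233,175), sitting in the dark nest, so it is the one meant. The bar is at (585,362), raw (302,190).

```bash
sed -i "s/^    m=env.camera_model(n);/    m=C.setdefault(n,None) or C.__setitem__(n,env.camera_model(n)) or C[n];/; s/^def save/C={}\ndef save/" h.py; python3 - <<'E'
from h import *
im=cv2.imread('top_raw.png'); d=np.load('top_d.npy')
c=im[130:215,205:325]
P=np.array([[w('top',u,v,d=d[v,u]) for u in range(205,325)] for v in range(130,215)])
Z=P[...,2]
b=(Z>260)&(c.max(2)<70); q=P[b]; print('bar',b.sum(),q.mean(0),q.min(0),q.max(0))
print(cv2.minAreaRect(q[:,:2].astype(np.float32)))
def comps(name,lo,hi):
    mk=((Z>lo)&(Z<hi)).astype(np.uint8)
    n,l,st,ce=cv2.connectedComponentsWithStats(mk)
    for i in range(1,n):
        if st[i,4]>15:
            k=P[l==i]; print(name,st[i],k.mean(0).round(1),cv2.minAreaRect(k[:,:2].astype(np.float32)))
comps('head',98,125); comps('nest',50,75); comps('plate',20,40); comps('press',200,255)
x=[w('top',205+u/6,130+v/6,z=30) for u,v in((130,64),(597,125),(556,461),(84,399))]
print(np.array(x).round(1))
E
```

```text
bar 174 [ 520.34555817 -170.17511151  337.46126145] [ 391.6748621  -215.96704223  310.78051592] [ 537.13731526    9.99319599 1712.38120891]
((480.5648498535156, -91.68064880371094), (63.99336242675781, 262.41351318359375), 27.457168579101562)
head [23 41 11  9 80] [589.6  40.9 111.5] ((590.1087646484375, 40.667938232421875), (36.20307159423828, 26.432024002075195), 81.56153869628906)
nest [ 15  38  30  19 272] [588.1  38.6  63.9] ((590.8702392578125, 34.45964050292969), (106.44918823242188, 58.84906768798828), 84.46531677246094)
nest [47 62 11 11 38] [519.  -44.8  58.7] ((517.996337890625, -45.11378479003906), (36.713233947753906, 36.07975769042969), 0.47656795382499695)
plate [  10    6   88   76 2892] [588.4 -30.   30.3] ((608.8781127929688, -61.560943603515625), (319.8434143066406, 240.6356658935547), 83.46546173095703)
plate [ 76  14  28  43 695] [ 651.2 -190.6   30.4] ((641.6563110351562, -176.22532653808594), (101.9317398071289, 148.5370330810547), 84.78868865966797)
plate [48 63  8  9 45] [519.5 -43.9  35. ] ((519.5965576171875, -44.22809600830078), (26.552688598632812, 26.888702392578125), 19.400842666625977)
press [ 52   0  29  43 954] [652.5 -79.8 237.2] ((657.0999145507812, -87.43862915039062), (90.20752716064453, 133.15841674804688), 83.5637435913086)
press [81 26  7 19 83] [ 616.2 -142.3  219.3] ((611.5563354492188, -141.64837646484375), (18.20904541015625, 67.70140838623047), 80.87672424316406)
[[ 727.1   69.3   30. ]
 [ 694.9 -219.5   30. ]
 [ 486.9 -195.6   30. ]
 [ 519.5   92.8   30. ]]
```

```bash
cat >> h.py <<'E'
from scipy.spatial.transform import Rotation as R
YAW=-0.1106
def goalrot(lean=0):  # tool y along press x, z down; lean>0: head towards +y(press), rot about press x
    px=np.array([np.cos(YAW),np.sin(YAW),0]); py=np.array([-px[1],px[0],0])
    M=np.c_[py,px,[0,0,-1]]
    return R.from_rotvec(-lean*px)*R.from_matrix(M)
def rows(targets,p0=None,r0=None):
    s=env.read_state(); p0=s['position'] if p0 is None else np.array(p0,float)
    q=s['tcp_rot']; r0=r0 or R.from_quat([q[1],q[2],q[3],q[0]])
    print('at',s['time'],s['position'].round(1),(goalrot().inv()*R.from_quat([q[1],q[2],q[3],q[0]])).as_rotvec().round(3),'F',s['ft_force'].round(1),'w',round(s['grip_width'],1),'ff',round(s['finger_force'],1))
    for p,l in targets:
        t=r0.inv().apply(np.array(p,float)-p0)/1000; v=(r0.inv()*goalrot(l)).as_rotvec()
        print(t.round(4),v.round(3))
E
python3 - <<'E'
from h import *
im=cv2.imread('top_raw.png'); d=np.load('top_d.npy')
q=[]
for v in range(180,200):
  for u in range(285,320):
    if d[v,u]>0 and im[v,u].max()<75:
        p=w('top',u,v,d=d[v,u])
        if 290<p[2]<340:q.append(p)
q=np.array(q);print(len(q),np.median(q,0),np.percentile(q[:,2],[5,50,95]),cv2.minAreaRect(q[:,:2].astype(np.float32)))
rows([((480,300,340),0),((500,-50,400),0),((520,-172,380),0),((520,-172,345),0)])
E
```

```text
193 [ 521.39543929 -172.79145062  322.17615925] [313.85488133 322.17615925 327.56875576] ((522.8016967773438, -171.7696990966797), (87.9534683227539, 23.549570083618164), 83.75753021240234)
at 0.1 [212.3 587.6 214.1] [ 1.000e-03 -1.000e-03 -1.335e+00] F [ 0.1 -0.2  0.5] w 95.2 ff 0.0
[-0.3495 -0.1796 -0.1257] [-1.000e-03  1.000e-03  1.335e+00]
[-0.4872 -0.5021 -0.1854] [-1.000e-03  1.000e-03  1.335e+00]
[-0.5475 -0.61   -0.1653] [-1.000e-03  1.000e-03  1.335e+00]
[-0.5475 -0.61   -0.1303] [-1.000e-03  1.000e-03  1.335e+00]
```

{"name": "jog_arm", "arguments": {"motion": [{"x": -0.35,"y": -0.18,"z": -0.126,"rz": 0.5,"grip": 0},{"x": -0.35,"y": -0.18,"z": -0.126,"rz": 0.5,"grip": 0},{"x": -0.35,"y": -0.18,"z": -0.126,"rz": 0.6,"grip": 0},{"x": -0.35,"y": -0.18,"z": -0.126,"rz": 0.7,"grip": 0},{"x": -0.35,"y": -0.18,"z": -0.126,"rz": 0.8,"grip": 0},{"x": -0.35,"y": -0.18,"z": -0.126,"rz": 0.9,"grip": 0},{"x": -0.35,"y": -0.18,"z": -0.126,"rz": 1.0,"grip": 0},{"x": -0.487,"y": -0.5,"z": -0.185,"rz": 1.335,"grip": 0},{"x": -0.487,"y": -0.5,"z": -0.185,"rz": 1.335,"grip": 0},{"x": -0.487,"y": -0.5,"z": -0.185,"rz": 1.335,"grip": 0},{"x": -0.487,"y": -0.5,"z": -0.185,"rz": 1.335,"grip": 0},{"x": -0.487,"y": -0.5,"z": -0.185,"rz": 1.335,"grip": 0},{"x": -0.487,"y": -0.5,"z": -0.185,"rz": 1.335,"grip": 0},{"x": -0.5475,"y": -0.61,"z": -0.165,"rz": 1.335,"grip": 0},{"x": -0.5475,"y": -0.61,"z": -0.165,"rz": 1.335,"grip": 0},{"x": -0.5475,"y": -0.61,"z": -0.165,"rz": 1.335,"grip": 0},{"x": -0.5475,"y": -0.61,"z": -0.165,"rz": 1.335,"grip": 0},{"x": -0.5475,"y": -0.61,"z": -0.13,"rz": 1.335,"grip": 0},{"x": -0.5475,"y": -0.61,"z": -0.13,"rz": 1.335,"grip": 0},{"x": -0.5475,"y": -0.61,"z": -0.13,"rz": 1.335,"grip": 0}]}}

```text
invalid input at $.motion[0]: expected keys x, y, z, rx, ry, rz, grip
```

{"name": "jog_arm", "arguments": {"motion": [{"x": -0.35,"y": -0.18,"z": -0.126,"rx": 0,"ry": 0,"rz": 0.5,"grip": 0},{"x": -0.35,"y": -0.18,"z": -0.126,"rx": 0,"ry": 0,"rz": 0.5,"grip": 0},{"x": -0.35,"y": -0.18,"z": -0.126,"rx": 0,"ry": 0,"rz": 0.6,"grip": 0},{"x": -0.35,"y": -0.18,"z": -0.126,"rx": 0,"ry": 0,"rz": 0.7,"grip": 0},{"x": -0.35,"y": -0.18,"z": -0.126,"rx": 0,"ry": 0,"rz": 0.8,"grip": 0},{"x": -0.35,"y": -0.18,"z": -0.126,"rx": 0,"ry": 0,"rz": 0.9,"grip": 0},{"x": -0.35,"y": -0.18,"z": -0.126,"rx": 0,"ry": 0,"rz": 1.0,"grip": 0},{"x": -0.487,"y": -0.5,"z": -0.185,"rx": 0,"ry": 0,"rz": 1.335,"grip": 0},{"x": -0.487,"y": -0.5,"z": -0.185,"rx": 0,"ry": 0,"rz": 1.335,"grip": 0},{"x": -0.487,"y": -0.5,"z": -0.185,"rx": 0,"ry": 0,"rz": 1.335,"grip": 0},{"x": -0.487,"y": -0.5,"z": -0.185,"rx": 0,"ry": 0,"rz": 1.335,"grip": 0},{"x": -0.487,"y": -0.5,"z": -0.185,"rx": 0,"ry": 0,"rz": 1.335,"grip": 0},{"x": -0.487,"y": -0.5,"z": -0.185,"rx": 0,"ry": 0,"rz": 1.335,"grip": 0},{"x": -0.5475,"y": -0.61,"z": -0.165,"rx": 0,"ry": 0,"rz": 1.335,"grip": 0},{"x": -0.5475,"y": -0.61,"z": -0.165,"rx": 0,"ry": 0,"rz": 1.335,"grip": 0},{"x": -0.5475,"y": -0.61,"z": -0.165,"rx": 0,"ry": 0,"rz": 1.335,"grip": 0},{"x": -0.5475,"y": -0.61,"z": -0.165,"rx": 0,"ry": 0,"rz": 1.335,"grip": 0},{"x": -0.5475,"y": -0.61,"z": -0.13,"rx": 0,"ry": 0,"rz": 1.335,"grip": 0},{"x": -0.5475,"y": -0.61,"z": -0.13,"rx": 0,"ry": 0,"rz": 1.335,"grip": 0},{"x": -0.5475,"y": -0.61,"z": -0.13,"rx": 0,"ry": 0,"rz": 1.335,"grip": 0}]}}

```text
time: 2.6
position: [520.3, -171.2, 346.0]
tcp_rot: [0.001, 0.745, 0.667, 0.0]
ft_force: [0.3, 0.2, 0.2]
grip_width: 0.6
finger_force: 0.0
```

```bash
python3 - <<'E'
from h import *
H=np.array([625,-183.4,190]);px=goalrot().apply([0,1,0])
T=[(H-160*np.cos(a)*px+[0,0,160*np.sin(a)+12],0) for a in np.radians([50,42,34,26,18,10,2,-4,-7.5])]
rows(T)
im,d=env.camera('top');cv2.imwrite('pics/c2.png',cv2.resize(im[120:220,230:350],None,fx=5,fy=5))
E
```

```text
at 2.6 [ 520.3 -171.2  346. ] [-0.001 -0.    -0.001] F [0.3 0.2 0.2] w 0.6 ff 0.0
[-0.0006  0.0025  0.0215] [0.001 0.    0.001]
[-0.0005 -0.0136  0.037 ] [0.001 0.    0.001]
[-0.0005 -0.0274  0.0545] [0.001 0.    0.001]
[-0.0005 -0.0385  0.0738] [0.001 0.    0.001]
[-0.0005 -0.0469  0.0945] [0.001 0.    0.001]
[-0.0005 -0.0524  0.1162] [0.001 0.    0.001]
[-0.0005 -0.0547  0.1384] [0.001 0.    0.001]
[-0.0005 -0.0545  0.1551] [0.001 0.    0.001]
[-0.0005 -0.0535  0.1648] [0.001 0.    0.001]
```

{"name": "jog_arm", "arguments": {"motion": [{"x": 0,"y": 0.002,"z": 0.021,"rx": 0,"ry": 0,"rz": 0,"grip": 0},{"x": 0,"y": -0.006,"z": 0.029,"rx": 0,"ry": 0,"rz": 0,"grip": 0},{"x": 0,"y": -0.014,"z": 0.037,"rx": 0,"ry": 0,"rz": 0,"grip": 0},{"x": 0,"y": -0.021,"z": 0.046,"rx": 0,"ry": 0,"rz": 0,"grip": 0},{"x": 0,"y": -0.027,"z": 0.054,"rx": 0,"ry": 0,"rz": 0,"grip": 0},{"x": 0,"y": -0.033,"z": 0.064,"rx": 0,"ry": 0,"rz": 0,"grip": 0},{"x": 0,"y": -0.038,"z": 0.074,"rx": 0,"ry": 0,"rz": 0,"grip": 0},{"x": 0,"y": -0.043,"z": 0.084,"rx": 0,"ry": 0,"rz": 0,"grip": 0},{"x": 0,"y": -0.047,"z": 0.095,"rx": 0,"ry": 0,"rz": 0,"grip": 0},{"x": 0,"y": -0.05,"z": 0.105,"rx": 0,"ry": 0,"rz": 0,"grip": 0},{"x": 0,"y": -0.052,"z": 0.116,"rx": 0,"ry": 0,"rz": 0,"grip": 0},{"x": 0,"y": -0.054,"z": 0.127,"rx": 0,"ry": 0,"rz": 0,"grip": 0},{"x": 0,"y": -0.055,"z": 0.138,"rx": 0,"ry": 0,"rz": 0,"grip": 0},{"x": 0,"y": -0.055,"z": 0.147,"rx": 0,"ry": 0,"rz": 0,"grip": 0},{"x": 0,"y": -0.0545,"z": 0.155,"rx": 0,"ry": 0,"rz": 0,"grip": 0},{"x": 0,"y": -0.054,"z": 0.16,"rx": 0,"ry": 0,"rz": 0,"grip": 0},{"x": 0,"y": -0.054,"z": 0.163,"rx": 0,"ry": 0,"rz": 0,"grip": 0},{"x": 0,"y": -0.054,"z": 0.163,"rx": 0,"ry": 0,"rz": 0,"grip": 0}]}}

```text
time: 4.9
position: [466.2, -165.8, 182.9]
tcp_rot: [0.0, 0.745, 0.667, -0.0]
ft_force: [-6.7, 2.2, 9.5]
grip_width: 0.1
finger_force: 4.6
```

```bash
python3 - <<'E'
from h import *
rows([])
im,d=env.camera('side');cv2.imwrite('pics/c3.png',cv2.resize(im[90:260,190:360],None,fx=3.5,fy=3.5,interpolation=cv2.INTER_CUBIC))
E
```

```text
at 4.9 [ 466.2 -165.8  182.9] [-0. -0. -0.] F [-6.7  2.2  9.5] w 0.1 ff 4.6
```

View pics/c3.png

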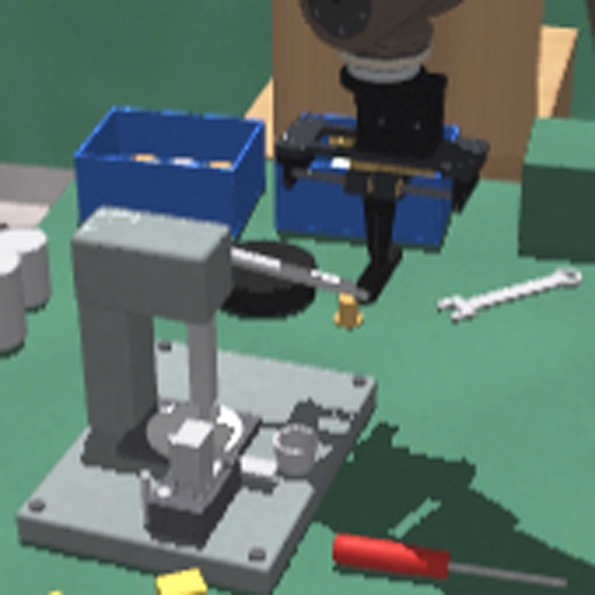

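The picture shows the handle arm roughly level, with the bar under the closed fingers at crop (378,275). I'll push slightly further to find the stop.

{"name": "jog_arm", "arguments": {"motion": [{"x": 0,"y": 0.003,"z": 0.002,"rx": 0,"ry": 0,"rz": 0,"grip": 0},{"x": 0,"y": 0.003,"z": 0.004,"rx": 0,"ry": 0,"rz": 0,"grip": 0},{"x": 0,"y": 0.003,"z": 0.004,"rx": 0,"ry": 0,"rz": 0,"grip": 0}]}}

```text
time: 5.32
position: [468.9, -166.1, 181.0]
tcp_rot: [0.001, 0.745, 0.667, -0.0]
ft_force: [-15.2, 4.3, 34.4]
grip_width: 0.7
finger_force: 17.5
```

```bash
python3 - <<'E'
from h import *
rows([((470,-166,250),0),((470,-166,350),0),((490,0,340),0),((589.6,41,320),0),((589.6,41,150),0)])
E
```

```text
at 5.325 [ 468.9 -166.1  181. ] [-0.001 -0.001 -0.   ] F [-15.2   4.3  34.4] w 0.7 ff 17.5
[ 0.0002  0.0012 -0.069 ] [0.001 0.001 0.   ]
[ 1.00e-04  1.20e-03 -1.69e-01] [0.001 0.001 0.   ]
[ 0.1673  0.0029 -0.1591] [0.001 0.001 0.   ]
[ 0.219   0.0973 -0.1391] [0.001 0.001 0.   ]
[0.2191 0.0972 0.0309] [0.001 0.001 0.   ]
```

{"name": "jog_arm", "arguments": {"motion": [{"x": 0,"y": 0,"z": -0.02,"rx": 0,"ry": 0,"rz": 0,"grip": 0},{"x": 0,"y": 0,"z": -0.045,"rx": 0,"ry": 0,"rz": 0,"grip": 0},{"x": 0,"y": 0,"z": -0.07,"rx": 0,"ry": 0,"rz": 0,"grip": 0},{"x": 0,"y": 0,"z": -0.095,"rx": 0,"ry": 0,"rz": 0,"grip": 0},{"x": 0,"y": 0,"z": -0.12,"rx": 0,"ry": 0,"rz": 0,"grip": 0},{"x": 0,"y": 0,"z": -0.145,"rx": 0,"ry": 0,"rz": 0,"grip": 0},{"x": 0,"y": 0,"z": -0.17,"rx": 0,"ry": 0,"rz": 0,"grip": 0},{"x": 0,"y": 0,"z": -0.17,"rx": 0,"ry": 0,"rz": 0,"grip": 0},{"x": 0.055,"y": 0,"z": -0.165,"rx": 0,"ry": 0,"rz": 0,"grip": 0.08},{"x": 0.11,"y": 0,"z": -0.16,"rx": 0,"ry": 0,"rz": 0,"grip": 0.08},{"x": 0.167,"y": 0.02,"z": -0.16,"rx": 0,"ry": 0,"rz": 0,"grip": 0.08},{"x": 0.219,"y": 0.06,"z": -0.14,"rx": 0,"ry": 0,"rz": 0,"grip": 0.08},{"x": 0.219,"y": 0.097,"z": -0.14,"rx": 0,"ry": 0,"rz": 0,"grip": 0.08},{"x": 0.219,"y": 0.097,"z": -0.09,"rx": 0,"ry": 0,"rz": 0,"grip": 0.08},{"x": 0.219,"y": 0.097,"z": -0.04,"rx": 0,"ry": 0,"rz": 0,"grip": 0.08},{"x": 0.219,"y": 0.097,"z": 0.01,"rx": 0,"ry": 0,"rz": 0,"grip": 0.08},{"x": 0.219,"y": 0.097,"z": 0.031,"rx": 0,"ry": 0,"rz": 0,"grip": 0.08},{"x": 0.219,"y": 0.097,"z": 0.031,"rx": 0,"ry": 0,"rz": 0,"grip": 0.08}]}}

```text
time: 7.58
position: [589.1, 40.8, 144.8]
tcp_rot: [-0.001, 0.745, 0.667, -0.001]
ft_force: [0.4, -0.9, 0.5]
grip_width: 79.9
finger_force: 0.0
```

```bash
python3 - <<'E'
from h import *
rows([((589.6,41,120),0),((589.6,41,74),0)])
im,d=env.camera('side');cv2.imwrite('pics/c4.png',cv2.resize(im[100:270,180:350],None,fx=3.5,fy=3.5,interpolation=cv2.INTER_CUBIC))
cv2.imwrite('s4.png',im)
E
```

```text
at 7.575 [589.1  40.8 144.8] [ 0.004 -0.     0.   ] F [ 0.4 -0.9  0.5] w 79.9 ff 0.0
[0.0003 0.0006 0.0248] [-0.004  0.    -0.   ]
[0.0003 0.0007 0.0708] [-0.004  0.    -0.   ]
```

View pics/c4.png

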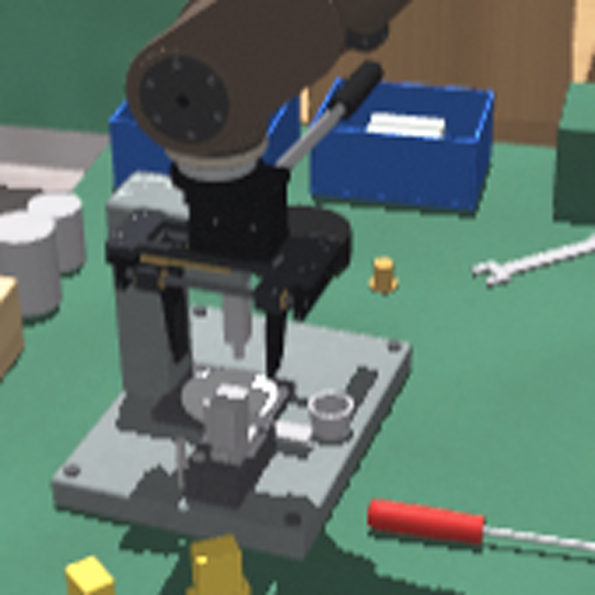

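The picture shows the handle back up (bar at crop (365,85)), the open fingers straddling the head (228,415), and clear space on both sides. I'll descend.

{"name": "jog_arm", "arguments": {"motion": [{"x": 0,"y": 0.0005,"z": 0.03,"rx": 0,"ry": 0,"rz": 0,"grip": 0.08},{"x": 0,"y": 0.0005,"z": 0.055,"rx": 0,"ry": 0,"rz": 0,"grip": 0.07},{"x": 0,"y": 0.0005,"z": 0.068,"rx": 0,"ry": 0,"rz": 0,"grip": 0.06},{"x": 0,"y": 0.0005,"z": 0.068,"rx": 0,"ry": 0,"rz": 0,"grip": 0.05},{"x": 0,"y": 0.0005,"z": 0.068,"rx": 0,"ry": 0,"rz": 0,"grip": 0.05}]}}

```text
time: 8.25
position: [591.1, 40.6, 79.8]
tcp_rot: [0.001, 0.745, 0.667, 0.001]
ft_force: [-0.5, -0.3, 0.9]
grip_width: 51.0
finger_force: 0.0
```

{"name": "jog_arm", "arguments": {"motion": [{"x": 0,"y": -0.001,"z": 0.004,"rx": 0,"ry": 0,"rz": 0,"grip": 0.04},{"x": 0,"y": -0.001,"z": 0.004,"rx": 0,"ry": 0,"rz": 0,"grip": 0.03},{"x": 0,"y": -0.001,"z": 0.004,"rx": 0,"ry": 0,"rz": 0,"grip": 0.02},{"x": 0,"y": -0.001,"z": 0.004,"rx": 0,"ry": 0,"rz": 0,"grip": 0.015},{"x": 0,"y": -0.001,"z": 0.004,"rx": 0,"ry": 0,"rz": 0,"grip": 0.015}], "grip_force": 10}}

```text
time: 8.88
position: [589.5, 40.7, 74.8]
tcp_rot: [0.0, 0.745, 0.667, 0.0]
ft_force: [-1.2, -0.5, 1.9]
grip_width: 26.1
finger_force: 10.0
```

{"name": "jog_arm", "arguments": {"motion": [{"x": 0,"y": 0,"z": 0,"rx": 0,"ry": 0,"rz": 0,"grip": 0.01},{"x": 0,"y": 0,"z": 0,"rx": 0,"ry": 0,"rz": 0,"grip": 0.01},{"x": -0.001,"y": 0,"z": 0,"rx": 0,"ry": 0.03,"rz": 0,"grip": 0.01},{"x": -0.0018,"y": 0,"z": 0,"rx": 0,"ry": 0.06,"rz": 0,"grip": 0.01},{"x": -0.0027,"y": 0,"z": -0.0005,"rx": 0,"ry": 0.09,"rz": 0,"grip": 0.01},{"x": -0.0036,"y": 0,"z": -0.001,"rx": 0,"ry": 0.12,"rz": 0,"grip": 0.01},{"x": -0.0036,"y": 0,"z": -0.001,"rx": 0,"ry": 0.12,"rz": 0,"grip": 0.01}], "grip_force": 60}}

```text
time: 9.75
position: [589.1, 37.4, 75.1]
tcp_rot: [-0.04, 0.744, 0.665, 0.045]
ft_force: [2.4, 3.8, -3.5]
grip_width: 25.5
finger_force: 60.0
```

```bash
python3 - <<'E'
from h import *
rows([]); print(env.read_state()['torque'].round(2))
im,d=env.camera('side');cv2.imwrite('pics/c5.png',cv2.resize(im[180:250,200:290],None,fx=6,fy=6,interpolation=cv2.INTER_CUBIC))
E
```

```text
at 9.75 [589.1  37.4  75.1] [0.    0.121 0.001] F [ 2.4  3.8 -3.5] w 25.5 ff 60.0
[ 0.76 -0.47 -0.02]
```

View pics/c5.png

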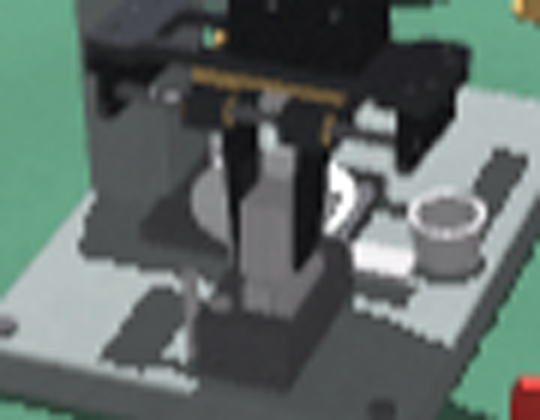

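The crop shows the block leaning with the gripper towards the column, with the nest still seated. Next is the swing the other way.

```bash
cat >> h.py <<'E'
P0=np.array([589.5,40.7,74.8]);PY=goalrot().apply([1,0,0])
def pose(L,lift): return (P0+30*np.sin(L)*PY+[0,0,30*np.cos(L)-30+lift],L)
E
python3 - <<'E'
from h import *
rows([pose(-.08,1.3),pose(-.03,1.8),pose(.02,2.3),pose(.07,2.8),pose(.125,3.3)])
E
```

```text
at 9.8 [589.2  37.4  75.1] [0.    0.121 0.001] F [ 1.4  3.7 -6. ] w 25.8 ff 60.0
[ 0.001  -0.0001 -0.0007] [-0.    -0.041 -0.001]
[ 0.0026 -0.0001 -0.0011] [-0.    -0.091 -0.001]
[ 0.0041 -0.0001 -0.0015] [-0.    -0.141 -0.001]
[ 0.0057 -0.0001 -0.0017] [-0.    -0.191 -0.001]
[ 0.0073 -0.0001 -0.0018] [-0.    -0.246 -0.001]
```

{"name": "jog_arm", "arguments": {"motion": [{"x": 0.001,"y": 0,"z": -0.0007,"rx": 0,"ry": -0.041,"rz": 0,"grip": 0.01},{"x": 0.0026,"y": 0,"z": -0.0011,"rx": 0,"ry": -0.091,"rz": 0,"grip": 0.01},{"x": 0.0041,"y": 0,"z": -0.0015,"rx": 0,"ry": -0.141,"rz": 0,"grip": 0.01},{"x": 0.0057,"y": 0,"z": -0.0017,"rx": 0,"ry": -0.191,"rz": 0,"grip": 0.01},{"x": 0.0073,"y": 0,"z": -0.0018,"rx": 0,"ry": -0.246,"rz": 0,"grip": 0.01},{"x": 0.0073,"y": 0,"z": -0.0018,"rx": 0,"ry": -0.246,"rz": 0,"grip": 0.01}]}}

```text
time: 10.55
position: [589.8, 43.4, 77.3]
tcp_rot: [0.043, 0.743, 0.666, -0.048]
ft_force: [2.4, -8.5, -8.7]
grip_width: 26.0
finger_force: 60.0
```

```bash
python3 - <<'E'
from h import *
print(env.read_state()['torque'].round(2))
rows([pose(.08,3.6),pose(.03,4.2),pose(-.02,4.8),pose(-.07,5.4),pose(-.125,6)])
E
```

```text
[-1.79 -0.66 -0.1 ]
at 10.55 [589.8  43.4  77.3] [ 0.001 -0.129 -0.001] F [ 2.4 -8.5 -8.7] w 26.0 ff 60.0
[-0.0004 -0.     -0.001 ] [-0.001  0.049  0.001]
[-0.002  -0.     -0.0014] [-0.001  0.099  0.001]
[-0.0036 -0.     -0.0019] [-0.001  0.149  0.001]
[-0.0051 -0.     -0.0022] [-0.001  0.199  0.001]
[-0.0068 -0.     -0.0024] [-0.001  0.254  0.001]
```

```bash
python3 - <<'E'
from h import *
rows([pose(.08,3.7),pose(.03,4.2),pose(-.02,4.7),pose(-.07,5.2),pose(-.125,5.7),pose(-.125,5.7),pose(-.08,6.2),pose(-.03,6.7),pose(.02,7.2),pose(.07,7.7),pose(.125,8.2)])
E
```

```text
at 10.55 [589.8  43.4  77.3] [ 0.001 -0.129 -0.001] F [ 2.4 -8.5 -8.7] w 26.0 ff 60.0
[-0.0005 -0.     -0.0011] [-0.001  0.049  0.001]
[-0.002  -0.     -0.0014] [-0.001  0.099  0.001]
[-0.0036 -0.     -0.0018] [-0.001  0.149  0.001]
[-0.0051 -0.     -0.002 ] [-0.001  0.199  0.001]
[-0.0068 -0.     -0.0021] [-0.001  0.254  0.001]
[-0.0068 -0.     -0.0021] [-0.001  0.254  0.001]
[-0.0055 -0.     -0.0029] [-0.001  0.209  0.001]
[-0.0041 -0.     -0.0037] [-0.001  0.159  0.001]
[-0.0027 -0.     -0.0044] [-0.001  0.109  0.001]
[-0.0013 -0.     -0.005 ] [-0.001  0.059  0.001]
[ 0.0003 -0.     -0.0056] [-0.001  0.004  0.001]
```

{"name": "jog_arm", "arguments": {"motion": [{"x": -0.0005,"y": 0,"z": -0.001,"rx": 0,"ry": 0.049,"rz": 0,"grip": 0.01},{"x": -0.002,"y": 0,"z": -0.0014,"rx": 0,"ry": 0.099,"rz": 0,"grip": 0.01},{"x": -0.0036,"y": 0,"z": -0.0018,"rx": 0,"ry": 0.149,"rz": 0,"grip": 0.01},{"x": -0.0051,"y": 0,"z": -0.002,"rx": 0,"ry": 0.199,"rz": 0,"grip": 0.01},{"x": -0.0068,"y": 0,"z": -0.0021,"rx": 0,"ry": 0.254,"rz": 0,"grip": 0.01},{"x": -0.0068,"y": 0,"z": -0.0021,"rx": 0,"ry": 0.254,"rz": 0,"grip": 0.01},{"x": -0.0055,"y": 0,"z": -0.0029,"rx": 0,"ry": 0.209,"rz": 0,"grip": 0.01},{"x": -0.0041,"y": 0,"z": -0.0037,"rx": 0,"ry": 0.159,"rz": 0,"grip": 0.01},{"x": -0.0027,"y": 0,"z": -0.0044,"rx": 0,"ry": 0.109,"rz": 0,"grip": 0.01},{"x": -0.0013,"y": 0,"z": -0.005,"rx": 0,"ry": 0.059,"rz": 0,"grip": 0.01},{"x": 0.0003,"y": 0,"z": -0.0056,"rx": 0,"ry": 0.004,"rz": 0,"grip": 0.01},{"x": 0.0003,"y": 0,"z": -0.0056,"rx": 0,"ry": 0.004,"rz": 0,"grip": 0.01}]}}

```text
time: 12.05
position: [590.0, 44.5, 82.7]
tcp_rot: [0.041, 0.743, 0.666, -0.047]
ft_force: [4.4, -6.6, -10.1]
grip_width: 25.8
finger_force: 60.0
```

```bash
python3 - <<'E'
from h import *
rows([pose(.08,8.7),pose(.03,9.2),pose(-.02,9.7),pose(-.07,10.2),pose(-.125,10.7),pose(-.125,10.7),pose(-.08,11.2),pose(-.03,11.7),pose(.02,12.2),pose(.07,12.7),pose(.125,13.2)])
im,d=env.camera('side');cv2.imwrite('pics/c6.png',cv2.resize(im[180:250,200:290],None,fx=6,fy=6,interpolation=cv2.INTER_CUBIC))
E
```

```text
at 12.05 [590.   44.5  82.7] [ 0.001 -0.124 -0.001] F [  4.4  -6.6 -10.1] w 25.8 ff 60.0
[-0.0015 -0.     -0.0006] [-0.001  0.044  0.001]
[-0.0031 -0.     -0.0009] [-0.001  0.094  0.001]
[-0.0046 -0.0001 -0.0013] [-0.001  0.144  0.001]
[-0.0062 -0.0001 -0.0015] [-0.001  0.194  0.001]
[-0.0079 -0.0001 -0.0016] [-0.001  0.249  0.001]
[-0.0079 -0.0001 -0.0016] [-0.001  0.249  0.001]
[-0.0066 -0.0001 -0.0024] [-0.001  0.204  0.001]
[-0.0052 -0.0001 -0.0032] [-0.001  0.154  0.001]
[-0.0038 -0.0001 -0.0039] [-0.001  0.104  0.001]
[-0.0023 -0.0001 -0.0045] [-0.001  0.054  0.001]
[-0.0007 -0.     -0.0051] [-0.001 -0.001  0.001]
```

View pics/c6.png

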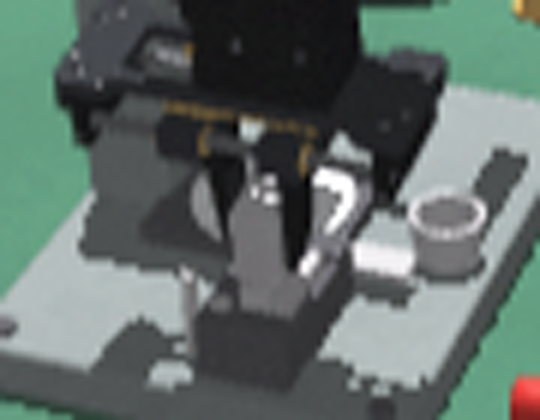

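The nest's top edge is where it was, so it's still seated. The block leans away from the column. I'll keep walking it up.

{"name": "jog_arm", "arguments": {"motion": [{"x": -0.0015,"y": 0,"z": -0.0006,"rx": 0,"ry": 0.044,"rz": 0,"grip": 0.01},{"x": -0.0031,"y": 0,"z": -0.0009,"rx": 0,"ry": 0.094,"rz": 0,"grip": 0.01},{"x": -0.0046,"y": 0,"z": -0.0013,"rx": 0,"ry": 0.144,"rz": 0,"grip": 0.01},{"x": -0.0062,"y": 0,"z": -0.0015,"rx": 0,"ry": 0.194,"rz": 0,"grip": 0.01},{"x": -0.0079,"y": 0,"z": -0.0016,"rx": 0,"ry": 0.249,"rz": 0,"grip": 0.01},{"x": -0.0079,"y": 0,"z": -0.0016,"rx": 0,"ry": 0.249,"rz": 0,"grip": 0.01},{"x": -0.0066,"y": 0,"z": -0.0024,"rx": 0,"ry": 0.204,"rz": 0,"grip": 0.01},{"x": -0.0052,"y": 0,"z": -0.0032,"rx": 0,"ry": 0.154,"rz": 0,"grip": 0.01},{"x": -0.0038,"y": 0,"z": -0.0039,"rx": 0,"ry": 0.104,"rz": 0,"grip": 0.01},{"x": -0.0023,"y": 0,"z": -0.0045,"rx": 0,"ry": 0.054,"rz": 0,"grip": 0.01},{"x": -0.0007,"y": 0,"z": -0.0051,"rx": 0,"ry": 0,"rz": 0,"grip": 0.01},{"x": -0.0007,"y": 0,"z": -0.0051,"rx": 0,"ry": 0,"rz": 0,"grip": 0.01}]}}

```text
time: 13.6
position: [590.0, 44.7, 87.8]
tcp_rot: [0.041, 0.743, 0.666, -0.046]
ft_force: [3.0, -5.7, -9.8]
grip_width: 25.4
finger_force: 60.0
```

```bash
python3 - <<'E'
from h import *
rows([pose(.08,13.7),pose(.03,14.2),pose(-.02,14.7),pose(-.07,15.2),pose(-.125,15.7),pose(-.125,15.7),pose(-.08,16.2),pose(-.03,16.7),pose(.02,17.2),pose(.07,17.7),pose(.125,18.2)])
E
```

```text
at 13.6 [590.   44.7  87.8] [ 0.001 -0.124 -0.001] F [ 3.  -5.7 -9.8] w 25.4 ff 60.0
[-0.0017 -0.0001 -0.0004] [-0.001  0.044  0.001]
[-0.0032 -0.0001 -0.0008] [-0.001  0.094  0.001]
[-0.0048 -0.0001 -0.0011] [-0.001  0.144  0.001]
[-0.0063 -0.0001 -0.0014] [-0.001  0.194  0.001]
[-0.008  -0.0001 -0.0015] [-0.001  0.249  0.001]
[-0.008  -0.0001 -0.0015] [-0.001  0.249  0.001]
[-0.0067 -0.0001 -0.0023] [-0.001  0.204  0.001]
[-0.0053 -0.0001 -0.0031] [-0.001  0.154  0.001]
[-0.0039 -0.0001 -0.0037] [-0.001  0.104  0.001]
[-0.0025 -0.0001 -0.0044] [-0.001  0.054  0.001]
[-0.0009 -0.0001 -0.0049] [-0.001 -0.001  0.001]
```

{"name": "jog_arm", "arguments": {"motion": [{"x": -0.0017,"y": 0,"z": -0.0004,"rx": 0,"ry": 0.044,"rz": 0,"grip": 0.01},{"x": -0.0032,"y": 0,"z": -0.0008,"rx": 0,"ry": 0.094,"rz": 0,"grip": 0.01},{"x": -0.0048,"y": 0,"z": -0.0011,"rx": 0,"ry": 0.144,"rz": 0,"grip": 0.01},{"x": -0.0063,"y": 0,"z": -0.0014,"rx": 0,"ry": 0.194,"rz": 0,"grip": 0.01},{"x": -0.008,"y": 0,"z": -0.0015,"rx": 0,"ry": 0.249,"rz": 0,"grip": 0.01},{"x": -0.008,"y": 0,"z": -0.0015,"rx": 0,"ry": 0.249,"rz": 0,"grip": 0.01},{"x": -0.0067,"y": 0,"z": -0.0023,"rx": 0,"ry": 0.204,"rz": 0,"grip": 0.01},{"x": -0.0053,"y": 0,"z": -0.0031,"rx": 0,"ry": 0.154,"rz": 0,"grip": 0.01},{"x": -0.0039,"y": 0,"z": -0.0037,"rx": 0,"ry": 0.104,"rz": 0,"grip": 0.01},{"x": -0.0025,"y": 0,"z": -0.0044,"rx": 0,"ry": 0.054,"rz": 0,"grip": 0.01},{"x": -0.0009,"y": 0,"z": -0.0049,"rx": 0,"ry": 0,"rz": 0,"grip": 0.01},{"x": -0.0009,"y": 0,"z": -0.0049,"rx": 0,"ry": 0,"rz": 0,"grip": 0.01}]}}

```text
time: 15.1
position: [590.1, 44.6, 93.2]
tcp_rot: [0.041, 0.743, 0.666, -0.046]
ft_force: [4.4, -5.0, -9.7]
grip_width: 26.0
finger_force: 60.0
```

```bash
python3 - <<'E'
from h import *
rows([pose(.08,18.7),pose(.03,19.2),pose(-.02,19.7),pose(-.07,20.2),pose(-.125,20.7),pose(-.125,20.7),pose(-.08,21.2),pose(-.03,21.7),pose(.02,22.2),pose(.07,22.7),pose(.125,23.2)])
im,d=env.camera('side');cv2.imwrite('pics/c7.png',cv2.resize(im[180:250,200:290],None,fx=6,fy=6,interpolation=cv2.INTER_CUBIC))
E
```

```text
at 15.1 [590.1  44.6  93.2] [-0.    -0.124 -0.001] F [ 4.4 -5.  -9.7] w 26.0 ff 60.0
[-0.0016 -0.0002 -0.    ] [0.    0.044 0.001]
[-0.0031 -0.0002 -0.0004] [0.    0.094 0.001]
[-0.0047 -0.0002 -0.0007] [0.    0.144 0.001]
[-0.0062 -0.0002 -0.001 ] [0.    0.194 0.001]
[-0.0079 -0.0002 -0.0011] [0.    0.249 0.001]
[-0.0079 -0.0002 -0.0011] [0.    0.249 0.001]
[-0.0067 -0.0002 -0.0019] [0.    0.204 0.001]
[-0.0052 -0.0002 -0.0027] [0.    0.154 0.001]
[-0.0038 -0.0002 -0.0033] [0.    0.104 0.001]
[-0.0024 -0.0002 -0.004 ] [0.    0.054 0.001]
[-0.0008 -0.0002 -0.0045] [ 0.    -0.001  0.001]
```

View pics/c7.png

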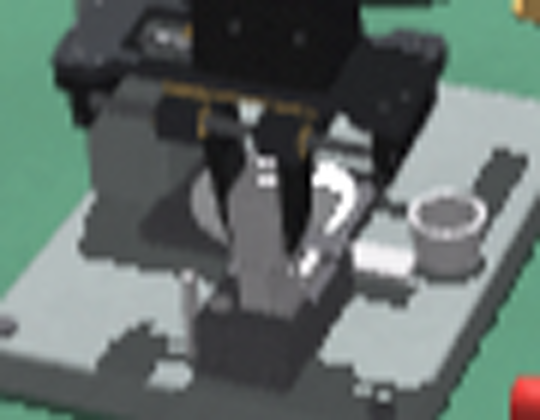

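The nest is still seated and the block has come well up. I'll do one more pair of swings.

{"name": "jog_arm", "arguments": {"motion": [{"x": -0.0016,"y": 0,"z": -0.0002,"rx": 0,"ry": 0.044,"rz": 0,"grip": 0.01},{"x": -0.0031,"y": 0,"z": -0.0005,"rx": 0,"ry": 0.094,"rz": 0,"grip": 0.01},{"x": -0.0047,"y": 0,"z": -0.0008,"rx": 0,"ry": 0.144,"rz": 0,"grip": 0.01},{"x": -0.0062,"y": 0,"z": -0.001,"rx": 0,"ry": 0.194,"rz": 0,"grip": 0.01},{"x": -0.0079,"y": 0,"z": -0.0011,"rx": 0,"ry": 0.249,"rz": 0,"grip": 0.01},{"x": -0.0079,"y": 0,"z": -0.0011,"rx": 0,"ry": 0.249,"rz": 0,"grip": 0.01},{"x": -0.0067,"y": 0,"z": -0.0019,"rx": 0,"ry": 0.204,"rz": 0,"grip": 0.01},{"x": -0.0052,"y": 0,"z": -0.0027,"rx": 0,"ry": 0.154,"rz": 0,"grip": 0.01},{"x": -0.0038,"y": 0,"z": -0.0033,"rx": 0,"ry": 0.104,"rz": 0,"grip": 0.01},{"x": -0.0024,"y": 0,"z": -0.004,"rx": 0,"ry": 0.054,"rz": 0,"grip": 0.01},{"x": -0.0008,"y": 0,"z": -0.0045,"rx": 0,"ry": 0,"rz": 0,"grip": 0.01},{"x": -0.0008,"y": 0,"z": -0.0045,"rx": 0,"ry": 0,"rz": 0,"grip": 0.01}]}}

```text
time: 16.65
position: [589.7, 45.5, 98.1]
tcp_rot: [0.041, 0.743, 0.666, -0.046]
ft_force: [-0.1, 0.4, -3.8]
grip_width: 25.7
finger_force: 60.0
```

```bash
python3 - <<'E'
from h import *
rows([pose(.06,24.5),pose(0,26),pose(0,29),pose(0,33),pose(0,37)])
E
```

```text
at 16.65 [589.7  45.5  98.1] [ 0.    -0.123 -0.001] F [-0.1  0.4 -3.8] w 25.7 ff 60.0
[-0.0031  0.0003 -0.0008] [-0.     0.063  0.001]
[-0.0051  0.0003 -0.0021] [-0.     0.123  0.001]
[-0.0055  0.0003 -0.0051] [-0.     0.123  0.001]
[-0.006   0.0003 -0.009 ] [-0.     0.123  0.001]
[-0.0064  0.0003 -0.013 ] [-0.     0.123  0.001]
```

Force -3.8 N is just the block's weight, so it is free. Now upright and a finger's breadth up.

{"name": "jog_arm", "arguments": {"motion": [{"x": -0.0005,"y": 0,"z": -0.004,"rx": 0,"ry": 0,"rz": 0,"grip": 0.01},{"x": -0.0015,"y": 0,"z": -0.008,"rx": 0,"ry": 0.03,"rz": 0,"grip": 0.01},{"x": -0.0045,"y": 0,"z": -0.012,"rx": 0,"ry": 0.08,"rz": 0,"grip": 0.01},{"x": -0.0064,"y": 0,"z": -0.014,"rx": 0,"ry": 0.123,"rz": 0,"grip": 0.01},{"x": -0.0064,"y": 0,"z": -0.014,"rx": 0,"ry": 0.123,"rz": 0,"grip": 0.01},{"x": -0.0064,"y": 0,"z": -0.014,"rx": 0,"ry": 0.123,"rz": 0,"grip": 0.01},{"x": -0.0064,"y": 0,"z": -0.014,"rx": 0,"ry": 0.123,"rz": 0,"grip": 0.01}]}}

```text
time: 17.52
position: [589.3, 40.1, 113.1]
tcp_rot: [-0.0, 0.745, 0.667, 0.0]
ft_force: [-0.2, 1.4, -4.6]
grip_width: 25.9
finger_force: 60.0
```

```bash
python3 - <<'E'
from h import *
rows([])
im,d=env.camera('side');cv2.imwrite('pics/c8.png',cv2.resize(im[100:250,190:330],None,fx=4,fy=4,interpolation=cv2.INTER_CUBIC))
E
```

```text
at 17.525 [589.3  40.1 113.1] [0.    0.001 0.   ] F [-0.2  1.4 -4.6] w 25.9 ff 60.0
```

View pics/c8.png

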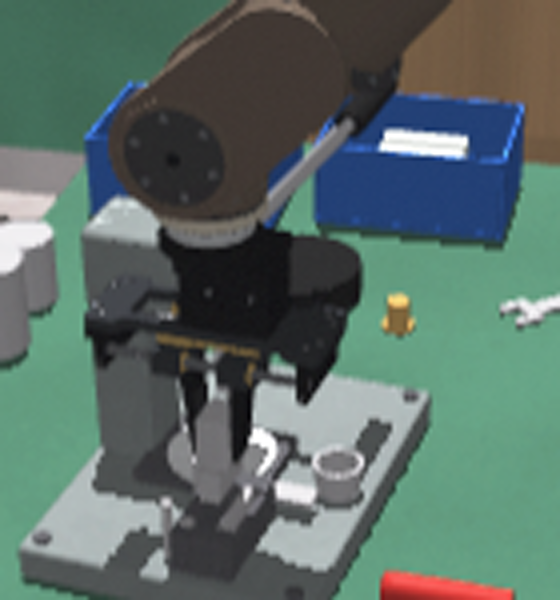

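The picture shows the block upright at crop (212,445), clear of the empty slot. The nest is seated and the handle is up.

```bash
python3 -c "
from h import *
rows([]); print(env.sign_off())"
```

```text
at 17.575 [589.3  40.1 113.1] [ 0.     0.001 -0.   ] F [ 1.1 -0.1 -4.3] w 25.7 ff 60.0
the job is handed in; nothing more can be done
None
```

The job is handed in at about 17.6 s, though no verdict came back: I pressed the handle to its stop and it sprang back up, then rocked the block free with the nest still seated, and the gripper holds it upright about 18 mm above the nest.

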